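Lock the suction regulator and hold the dust inlet half open

TASK

Get the bow maker's dust extraction ready for a draught check: on the grey regulator box, turn the black knob clockwise until its white pointer stands at the green mark, then slide the yellow lock fork fully home over the knob. Then slide the red tab of the blue inlet's spring-loaded shutter to half travel, its red line level with the green marks, and finish while still holding it there with the fingers: do not let go, the spring would shut it. Leave the tape roll, the wooden bow frog, the glue jar and the long bow stick where they are.

Things in the scene. Friction and masses are not known exactly. Their poses are not given: they have to be found in the camera images.
- regulator: grey suction regulator box fixed to the bench, 130 (x) x 230 (y) x 60 mm high, a 50 mm hose stub on its +x side. Origin: centre of its underside; z up. On its top the knob's axis is at x 0, y -55 mm; the lock slides along y on the +y side of the knob; the green mark is a line on the top at x 0, y -19 to +5 mm.
- knob (a joint): angle (rad) of the black bar knob, growing clockwise seen from above, range 0 to 2.6, stiff to 0.05 N m, stays where left. At 0 the bar and its white pointer point along the regulator's -x; at 1.57 the pointer points along +y, at the green mark, so that the bar lies along y. It starts somewhere between 0.1 and 0.75.
- knob_grip (a point): on the knob's axis at the height to grip, 97 mm above the bench. The bar is 42 mm long, 14 mm thick and spans 72 to 104 mm above the bench, on a disc of 44 mm diameter.
- lock (a joint): travel (m) of the yellow lock fork towards the knob (along the regulator's -y): 0 = drawn back, 0.070 = fully home over the knob, its two tines either side of the bar (slot 21 mm wide; the fork only passes when the bar lies along y). It starts at 0 to 0.012, drags with about 2.5 N and stays where left.
- lock_grip (a point): middle of the lock's upright fin, 101 mm above the bench. The fin is 12 mm thick along the slide (y), 36 mm wide (x), its top 115 mm above the bench, and stands free above the 76 mm high carriage and the tines, whose top is 90 mm above the bench. The tines run from the fin 74 mm towards the knob at x +-15 mm. The lock is pushed or pinched by this fin.
- inlet: blue dust inlet box fixed to the bench, 150 (x) x 230 (y) x 60 mm high with 7 mm rails on top and a 50 mm hose stub on its +x side. Origin: centre of its underside; z up. The shutter opens along its +y. The rails carry white lines at y -20 mm (shut) and +60 mm (full travel) and wider green ones at y +20 mm (half travel).
- shutter (a joint): travel (m) of the aluminium shutter along the inlet's +y: 0 = shut, 0.080 = fully open, 0.040 = half. A spring pushes it shut, with 2.7 N when shut, rising by 1.8 N per 10 mm (about 10 N at half travel, 17 N at full).
- shutter_grip (a point): on the middle of the red upright tab that stands on the shutter, 96 mm above the bench: the height to pinch or push it. The tab (named shutter_c1 in the rules) is 12 mm thick along the slide (y), 40 mm wide (x), 45 mm high: from 66 to 111 mm above the bench; same axes as the inlet. A thin red line across the shutter runs through it.
- tape: roll of yellow tape lying flat, 72 mm across, 25 mm high. Leave it alone.
- frog: small dark wooden bow frog, 50 x 22 x 20 mm. Leave it alone.
- bow_stick: dark square bow stick lying across the bench, 720 mm long, 10 mm thick, with a 22 mm high black frog near one end. Leave it alone.
- glue_jar: amber glue jar with a black cap, 60 mm across, 80 mm high. Leave it alone.

How it is judged:
On the way, in this order (a step that is already met when the one before it is completed fails the run):
1. the knob is turned to its mark while the lock is still back (value of joint knob between 1.43 and 1.71 rad and value of joint lock below 0.03 m), for 0.2 s.
2. the lock is fully home over the knob, the knob still at its mark (value of joint knob between 1.43 and 1.71 rad and value of joint lock above 0.064 m), for 0.2 s.
3. the fingers hold the shutter at half travel (all of step 2 and value of joint shutter between 0.033 and 0.047 m and contact force between shutter_c1 and the fingers above 4 N), for 0.2 s.
At the end, for the whole second after the job is handed in: The knob is within 0.14 rad of its mark, the lock within 6 mm of fully home, and the fingers hold the shutter still at half travel (40 mm, within 7 mm) with at least 4 N on its tab (all of step 3 and velocity of joint shutter between -0.02 and 0.02 m/s); the arm keeps its last pose, push and grip.
It fails at once if the tape, frog, glue jar or bow stick is moved more than 30 mm (distance of any of tape, frog, bow_stick, glue_jar from where it was at the start of the episode above 0.03 m).
It also fails if it takes over 56 s, if anything falls off the work surface, if the arm or the gripper's body presses on something with over 40 N, if the wrist force passes 120 N, or if a joint passes its speed limit or range.

ROBOT

A 6-joint arm with a two-finger parallel gripper is mounted at the origin on the work surface. World frame = base frame: x ahead of the robot, y to its left, z up, the work surface at z = 0. Lengths are in m, angles in rad, forces in N, time in s.
With the tool pointing down it reaches from about 0.35 to 1 m from the base axis. Payload 7.1 kg.
Tool frame: the origin (TCP) lies on the front face of the gripper's body, between the roots of the fingers; the fingertips stand 73 mm ahead of it and the grasp point (between the pads) lies 54 mm ahead of it (env.tcp_to_grasp is the distance from the TCP to the grasp point, in m); z points along the fingers, y is the direction in which the jaws open and shut (so a half turn about z gives the same grasp; the last joint's range is limited). The gripper opens to 85 mm and grips with 20 to 120 N. Pads are 22 mm wide; open, the fingers measure 114 mm over their backs; the gripper's body (76 mm by 85 mm) begins 54 mm behind the grasp point. The pads swing forward as they close: fully open they stand 13 mm farther back than shut.
Start: joints at [1.107, 0.423, 1.63, -0, 1.089, -0.019], TCP at [0.269, 0.564, 0.304] pointing down, gripper open.
Joint ranges: [-3, 3], [-0.9, 2.11], [0.09, 2.58], [-1.31, 4.45], [0.11, 2.69], [-2.54, 2.54]. Speed limits (rad/s): [2.39, 2.39, 3.01, 3.14, 3.14, 3.14].

INTERFACE

Orientations are given as a 3x3 rotation matrix whose columns are the frame's x, y, z axes.
In Python, from bench import env, imaging gives the robot as it stands.
- The arm moves only by the tool move_arm, never from a script. Its argument "motion" is a list of rows, each a list of 5 numbers: the opening, from -1 (shut) to 1 (fully open), so that 0 is half open, then the shift along the tool's x, y, z in mm, then the turn about the tool's z in degrees. A call has exactly 8 rows; each row shifts and turns the commanded pose from where the row before left it, along the tool's axes as they then stand; what a row does not reach is not made up. A row lasts 1/10 s, in which the tool goes at most 50 mm and 8.59 degrees, less where a joint would pass 70% of its speed; a pose out of reach is approached as far as the arm can. A call with a gripper value outside its range is refused whole. The fingers move at their own pace and stop on an object; "force" is the grip in N (left out, the last holds). Time passes only in rows, so rows that do not move let the fingers close, or fill a call up. It gives the time, the measured TCP pose, the force and the opening at its end, in the units of the state.
- env.sense(): the state, without advancing time (a new reading comes with each control period).
- imaging.capture(name): name is "scene" or "top" or "wrist"; returns a dict with "pixels" (420x560x3 uint8, red, green, blue), "range_z" (420x560 float32, m along the optical axis (not along the pixel's ray), 0 where there is no reading), "K" (3x3 intrinsics, pixels), "rvec" (rotation vector, rad) and "tvec" (3), from world to camera coordinates, as OpenCV has them; the wrist camera has in their place "tool_from_camera" (4x4, takes a point from camera to tool coordinates, whose origin is the TCP and whose axes are the flange's). Camera axes: x right, y down, z forward; pixel columns grow to the right and rows downward; lengths in m; the calibration is good to about 2 mm. A picture is of the moment at which its call begins: read the wrist's pose just before it.
- env.hand_in(): hands the job in, once; it reports no verdict.
The state is a dict: "time": time; "q": joint angles; "joint_vel": joint speeds; "effort": joint torques, N m; "position": TCP position; "eef_rot": TCP orientation; "force": force on the tool from outside, world axes, zero at the start; "torque": the same for the moment, N m; "gripper_width": finger opening in m.
Only numpy, scipy, OpenCV 4.12 (cv2) and the standard library are available. Lean on these libraries where they do the work, as an engineer would, in place of code of your own. Each camera call takes 0.05 s, during which the arm holds its last target.

## Working session

There is one attempt and no reset: what is moved stays moved. The work goes in short steps, Python scripts to look and compute and a tool call to move; the robot and the scene stay as the last step left them, time stands still between calls to the robot, and variables do not carry over. Pictures are saved under pics/ and viewed, and the job is handed in when it is done.

Besides the shell and the picture viewer there is one more tool, called after "Call:" as name(argument=value, ...), one argument or row to a line, values as JSON. move_arm: Moves the arm, as the interface text tells. Its arguments: {"type":"object","properties":{"motion":{"type":"array","items":{"type":"array","items":{"type":"number"}}},"force":{"type":"number"}},"required":["motion"]}

```bash
ls; mkdir -p pics; python3 - <<'E'
from bench import env, imaging
import cv2,numpy as np,pickle
s=env.sense();print(s)
d={n:imaging.capture(n) for n in ("scene","top")}
pickle.dump(d,open('cap0.pkl','wb'))
for n in d:
    cv2.imwrite(f'pics/{n}0.png',d[n]['pixels'][:,:,::-1]); print(n,d[n]['K'],d[n]['rvec'],d[n]['tvec'])
E
```

```text
pics
{'time': 0.0, 'q': array([ 1.10699536e+00,  4.23868924e-01,  1.63068683e+00,  7.05829876e-06,
        1.08859457e+00, -1.89899139e-02]), 'joint_vel': array([ 0.00010699, -0.00263885,  0.00121823, -0.00149166, -0.00271335,
       -0.00129962]), 'effort': array([-1.62837601e-03, -5.57371795e+01, -2.81740254e+01, -8.75803767e-05,
        7.00289413e-03,  1.18091073e-06]), 'position': array([0.26870609, 0.56381045, 0.30312931]), 'eef_rot': array([[-9.02690562e-01,  4.30289735e-01, -7.02421442e-04],
       [ 4.30290307e-01,  9.02689492e-01, -1.39032553e-03],
       [ 3.58256513e-05, -1.55727887e-03, -9.99998787e-01]]), 'force': array([-0.12376345,  0.07341699,  0.28257033]), 'torque': array([-0.05392974,  0.00318822,  0.04212414]), 'gripper_width': 0.08543892865733795}
scene [[388.88556244   0.         277.72820748]
 [  0.         388.88556244 205.51923584]
 [  0.           0.           1.        ]] [ 1.68682219  1.93685991 -0.76325963] [ 0.06718387 -0.36774704  1.28637267]
top [[428.99991015   0.         281.59926166]
 [  0.         428.99991015 204.59434059]
 [  0.           0.           1.        ]] [ 2.1241142  -2.13321622  0.19967345] [-0.00890678  0.57562891  0.8132665 ]
```

View pics/scene0.png

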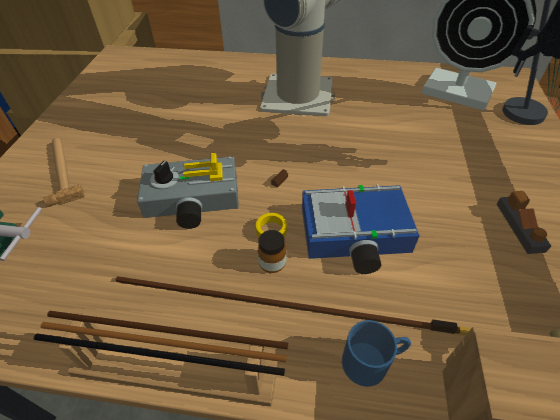

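View pics/top0.png

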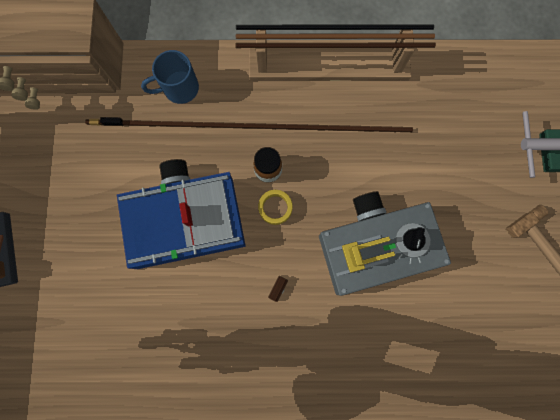

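The scene view shows the regulator at about (188,188) and the inlet at (358,220). In the top view, the regulator is at (385,248) with its knob at (413,238) and the yellow lock at (370,252). The inlet is at (180,220) with the red tab at (186,214). I'll zoom in next.

```bash
cat > h.py <<'E'
import cv2,numpy as np
def ray(d,uv,z):
    R=cv2.Rodrigues(d['rvec'])[0];t=np.asarray(d['tvec']).ravel()
    uv=np.atleast_2d(np.asarray(uv,float));z=np.broadcast_to(z,(len(uv),))
    r=np.c_[uv,np.ones(len(uv))]@np.linalg.inv(d['K']).T@R
    c=-R.T@t
    return c+r*((z-c[2])/r[:,2])[:,None]
def proj(d,P):
    return cv2.projectPoints(np.atleast_2d(P).astype(float),d['rvec'],np.asarray(d['tvec'],float),d['K'],None)[0][:,0]
def cloud(d):
    R=cv2.Rodrigues(d['rvec'])[0];t=np.asarray(d['tvec']).ravel()
    z=d['range_z'];v,u=np.mgrid[:z.shape[0],:z.shape[1]]
    p=np.stack([u,v,np.ones_like(u)],-1)@np.linalg.inv(d['K']).T*z[...,None]
    P=(p-t)@R; P[z<=0]=np.nan; return P
E
python3 - <<'E'
import pickle,cv2,numpy as np
from h import *
d=pickle.load(open('cap0.pkl','rb'))
T=d['top'];im=T['pixels'][:,:,::-1]
a=cv2.resize(im[190:305,310:460],None,fx=5,fy=5,interpolation=3)
b=cv2.resize(im[150:280,105:255],None,fx=4,fy=4,interpolation=3)
cv2.imwrite('pics/regz.png',a);cv2.imwrite('pics/inz.png',b)
P=cloud(T)
def rect(mask,name):
    mask=cv2.morphologyEx(mask.astype(np.uint8),cv2.MORPH_OPEN,np.ones((3,3)))
    pts=P[mask>0][:,:2].astype(np.float32)
    r=cv2.minAreaRect(pts*1000);print(name,len(pts),r)
z=P[...,2];v,u=np.mgrid[:420,:560]
rect((abs(z-.06)<.006)&(u>310)&(u<460)&(v>190)&(v<305),'reg')
rect((z>.05)&(z<.072)&(u>105)&(u<255)&(v>150)&(v<280),'in')
hsv=cv2.cvtColor(T['pixels'],cv2.COLOR_RGB2HSV);H,S,V=cv2.split(hsv)
g=(H>50)&(H<75)&(S>150)&(V>80)
n,l,st,c=cv2.connectedComponentsWithStats(g.astype(np.uint8))
for i in range(1,n):
    if st[i,4]>8: print('green',st[i],c[i],ray(T,c[i],.06),ray(T,c[i],.067),np.nanmedian(z[l==i]))
red=((H<8)|(H>172))&(S>170)&(V>80)
n,l,st,c=cv2.connectedComponentsWithStats(red.astype(np.uint8))
for i in range(1,n):
    if st[i,4]>8: print('red',st[i],c[i],np.nanmedian(P[l==i],0))
E
```

```text
reg 6227 ((511.766357421875, -208.46800231933594), (179.3392333984375, 230.5027313232422), 15.286099433898926)
in 8994 ((571.6219482421875, 197.7830352783203), (201.26905822753906, 230.4585723876953), 11.646018028259277)
green [160 184   6   8  35] [162.88571429 187.68571429] [[0.60970091 0.22735688 0.06      ]] [[0.60812044 0.22541801 0.067     ]] 0.06874456036796141
green [383 243  13   7  55] [389.21818182 246.29090909] [[ 0.48998201 -0.22267396  0.06      ]] [[ 0.48939454 -0.22088005  0.067     ]] 0.0623976967965679
green [172 250   5   9  38] [173.71052632 253.94736842] [[0.47684075 0.20020753 0.06      ]] [[0.47636228 0.19849385 0.067     ]] 0.06962805051973199
red [180 203   8  20 111] [183.3963964  212.69369369] [0.5494244  0.1722584  0.11213935]
```

View pics/regz.png

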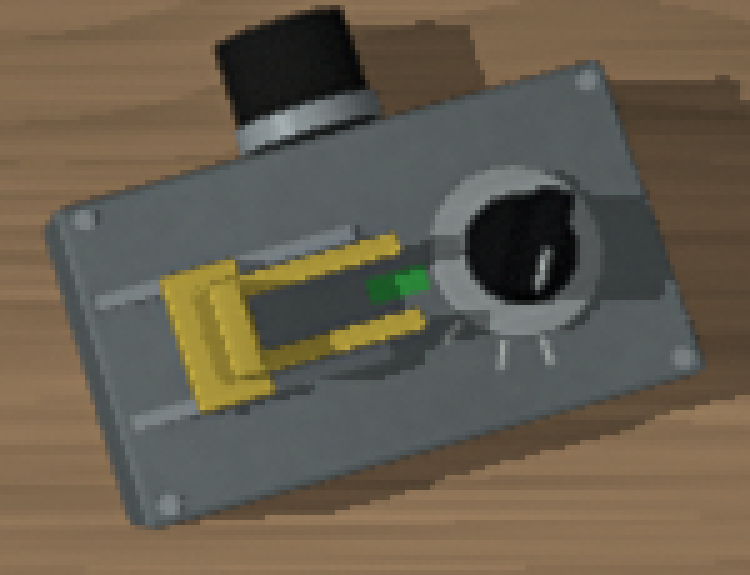

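View pics/inz.png

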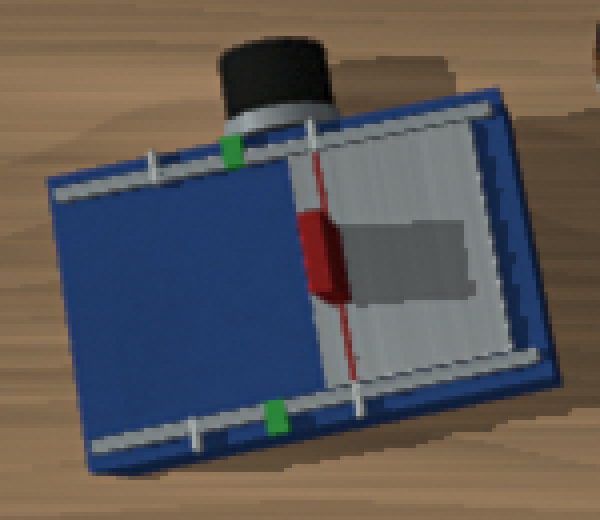

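```bash
cat >> h.py <<'E'
def fr(o,yaw):
    c,s=np.cos(yaw),np.sin(yaw);return np.array(o),np.array([[c,-s],[s,c]])
REG=fr([.4880,-.2150],np.radians(15.29)); INL=fr([.5463,.1925],np.radians(11.6))
def loc(F,P): return (np.asarray(P)[...,:2]-F[0])@F[1]
def wor(F,p): return F[0]+F[1]@np.asarray(p)
def plan(F,p,psi,z):
    "needed shift in tool axes (mm) to bring TCP to local p, height z; and turn deg to bring tool y to angle psi (world)"
    from bench import env
    s=env.sense();R=s['eef_rot'];w=wor(F,p)
    dlt=np.r_[w,z]-s['position']
    cur=np.degrees(np.arctan2(R[1,1],R[0,1]))
    t=(cur-psi+90)%180-90
    print('t',s['time'],'pos',s['position'].round(4),'w',w.round(4),'shift tool mm',(R.T@dlt*1000).round(1),'turn',round(t,2),'psi',round(cur,2),'F',s['force'].round(1),'gw',round(s['gripper_width'],4),'q6',s['q'][5].round(2))
E
python3 - <<'E'
import pickle
from h import *
d=pickle.load(open('cap0.pkl','rb'))
for n in('top','scene'):
    T=d[n];P=cloud(T);L=loc(REG,P);z=P[...,2];A=np.dstack([L*1000,z*1000])
    with np.errstate(all='ignore'):
        m=(z>.098)&(z<.11)&(np.hypot(L[...,0],L[...,1]+.055)<.035)
    q=A[m];print(n,'bar n',len(q),q.mean(0),q.min(0),q.max(0))
    w,V=np.linalg.eigh(np.cov(q[:,:2].T));a=V[:,1];print('axis',a,w, 'theta from -x cw deg',np.degrees(np.arctan2(a[1],-a[0]))%180)
    hsv=cv2.cvtColor(T['pixels'],cv2.COLOR_RGB2HSV);H,S,V=cv2.split(hsv)
    y=(H>20)&(H<32)&(S>150)&(V>60)&(abs(L[...,0])<.05)&(abs(L[...,1])<.13)
    for lo,hi in((.106,.12),(.082,.095),(.07,.08)):
        k=A[y&(z>lo)&(z<hi)]
        if len(k):print(n,lo,len(k),k.min(0).round(1),k.max(0).round(1),k.mean(0).round(1))
    wh=(V>150)&(S<60)&(np.hypot(L[...,0],L[...,1]+.055)<.035)&(z>.09)
    u=np.argwhere(wh)[:,::-1]
    if len(u): print('ptr',(loc(REG,ray(T,u,.104))*1000).round(1)[:12].tolist())
    print('E',loc(INL,np.array([[0.5494244,0.1722584]]))) 
    jar=P[(z>.01)&(z<.12)]
E
```

```text
top bar n 176 [ -0.17076155 -53.48012866 104.29325375] [-19.42702661 -69.14458161  98.19610733] [ 19.32833097 -39.67655378 108.34804814]
axis [-0.84685788  0.53181927] [ 16.86444577 142.45299829] theta from -x cw deg 32.12845795145556
top 0.106 144 [-17.7  63.3 106.1] [ 17.8  75.7 119. ] [ -0.4  70.1 115.3]
top 0.082 275 [-18.7  -4.   83.2] [18.2 75.8 94.9] [-0.3 31.3 90.8]
top 0.07 222 [-26.6  55.1  71.7] [25.8 84.4 80. ] [-1.6 74.4 77.1]
ptr [[-7.5, -50.5], [-9.3, -49.9]]
E [[-0.00100955 -0.02045642]]
scene bar n 93 [  2.87178154 -56.88022866 102.68133928] [-16.88981373 -72.67216728  98.0809502 ] [ 21.43879069 -42.05760824 106.87374394]
axis [-0.83487811  0.55043486] [ 18.77050685 141.83344833] theta from -x cw deg 33.396851598437436
scene 0.106 63 [-15.4  61.5 106.1] [ 19.4  73.  116.4] [  4.8  67.2 113.3]
scene 0.082 273 [-19.1  -6.4  82.1] [21.6 73.  94.7] [ 4.7 31.2 87.6]
scene 0.07 141 [-25.1  -3.3  70.2] [30.2 81.6 79.9] [ 9.2 61.9 75.6]
E [[-0.00100955 -0.02045642]]
```

```bash
python3 - <<'E'
from h import *
plan(REG,[0,-.055],72.8,.250)
E
```

```text
t 0.1 pos [0.2687 0.5639 0.3032] w [ 0.5025 -0.2681] shift tool mm [-569.  -650.3   54.1] turn -8.29 psi 64.51 F [ 0.3 -0.3 -0.2] gw 0.0857 q6 -0.02
```

Call:
move_arm(
  motion=[
    [0,-20,-24,0,0],
    [0,-28,-32,0,0],
    [0,-28,-32,0,0],
    [0,-28,-32,0,0],
    [0,-28,-32,0,0],
    [0,-28,-32,0,0],
    [0,-28,-32,0,0],
    [0,-28,-32,0,0],
  ],
  force=40,
)

```text
time: 0.9
position: [0.3571, 0.2457, 0.3038]
eef_rot: [[-0.903, 0.43, -0.0], [0.43, 0.903, -0.0], [0.0, -0.0, -1.0]]
force: [1.4, 0.0, 0.7]
gripper_width: 0.0426
```

Call:
move_arm(
  motion=[
    [-0.05,-28,-32,0,0],
    [-0.05,-28,-32,0,0],
    [-0.05,-28,-32,0,0],
    [-0.05,-28,-32,0,0],
    [-0.05,-28,-32,0,0],
    [-0.05,-28,-32,0,0],
    [-0.05,-28,-32,0,0],
    [-0.05,-28,-32,0,0],
  ],
)

```text
time: 1.7
position: [0.4492, -0.0819, 0.3038]
eef_rot: [[-0.903, 0.431, -0.0], [0.431, 0.903, 0.0], [0.0, 0.0, -1.0]]
force: [0.7, -0.3, 0.3]
gripper_width: 0.0408
```

```bash
python3 - <<'E'
from h import *
plan(REG,[0,-.055],72.8,.250)
E
```

```text
t 1.7 pos [ 0.4492 -0.0819  0.3038] w [ 0.5025 -0.2681] shift tool mm [-128.2 -145.1   53.8] turn -8.3 psi 64.5 F [ 0.7 -0.3  0.3] gw 0.0408 q6 -1.33
```

Call:
move_arm(
  motion=[
    [-0.05,-28,-32,0,0],
    [-0.05,-28,-32,0,0],
    [-0.05,-28,-32,10,0],
    [-0.05,-24,-28,10,0],
    [-0.05,-14,-15,14,0],
    [-0.05,0,0,20,-4],
    [-0.05,0,0,0,-4.3],
    [-0.05,0,0,0,0],
  ],
)

```text
time: 2.5
position: [0.499, -0.2581, 0.2488]
eef_rot: [[-0.955, 0.295, -0.002], [0.295, 0.955, 0.001], [0.002, 0.0, -1.0]]
force: [0.5, -0.4, 0.3]
gripper_width: 0.0406
```

```bash
python3 - <<'E'
from h import *
from bench import env,imaging
plan(REG,[0,-.055],72.8,.153)
w=imaging.capture('wrist');cv2.imwrite('pics/w1.png',w['pixels'][:,:,::-1]);t=imaging.capture('top');cv2.imwrite('pics/t1.png',t['pixels'][:,:,::-1])
E
```

```text
t 2.5 pos [ 0.499  -0.2581  0.2488] w [ 0.5025 -0.2681] shift tool mm [-6.5 -8.5 95.8] turn 0.03 psi 72.83 F [ 0.5 -0.4  0.3] gw 0.0406 q6 -1.77
```

View pics/w1.png

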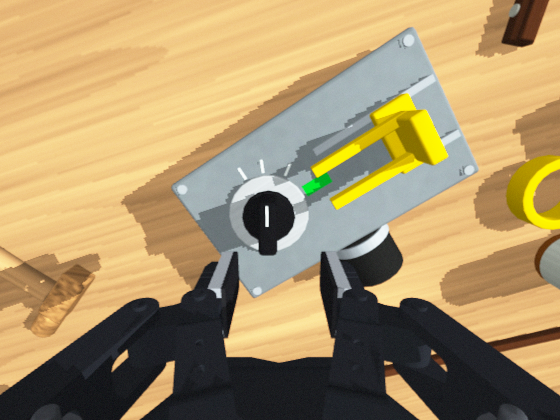

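The wrist view shows the bar vertical at (268,225), parallel to the finger faces, so the yaw is right. The fork is drawn back. Next: centre and go down.

Call:
move_arm(
  motion=[
    [-0.05,-3,-4,0,0],
    [-0.05,-3.5,-4.5,0,0],
    [-0.05,0,0,20,0],
    [-0.05,0,0,20,0],
    [-0.05,0,0,20,0],
    [-0.05,0,0,20,0],
    [-0.05,0,0,16,0],
    [-0.05,0,0,0,0],
  ],
)

```text
time: 3.4
position: [0.5025, -0.2679, 0.1522]
eef_rot: [[-0.955, 0.296, -0.003], [0.296, 0.955, 0.002], [0.003, 0.001, -1.0]]
force: [-0.7, -0.1, 0.7]
gripper_width: 0.0408
```

```bash
python3 - <<'E'
from h import *
from bench import env,imaging
plan(REG,[0,-.055],72.8,.153)
w=imaging.capture('wrist');cv2.imwrite('pics/w2.png',w['pixels'][:,:,::-1])
E
```

```text
t 3.4 pos [ 0.5025 -0.2679  0.1522] w [ 0.5025 -0.2681] shift tool mm [-0.1 -0.2 -0.8] turn -0.01 psi 72.79 F [-0.7 -0.1  0.7] gw 0.0408 q6 -1.78
```

View pics/w2.png

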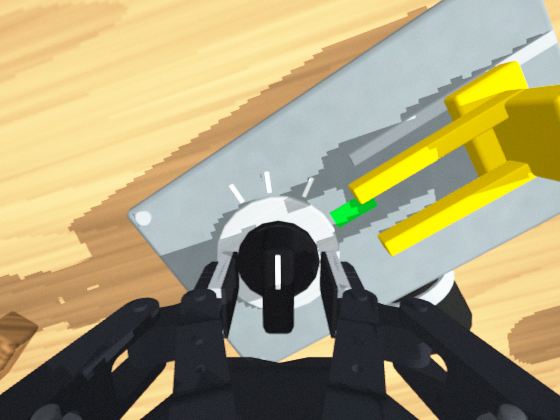

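Call:
move_arm(
  motion=[
    [-1,0,0,0,0],
    [-1,0,0,0,0],
    [-1,0,0,0,0],
    [-1,0,0,0,0],
    [-1,0,0,0,0],
    [-1,0,0,0,5],
    [-1,0,0,0,7],
    [-1,0,0,0,7],
  ],
  force=30,
)

```text
time: 4.25
position: [0.5038, -0.2689, 0.1552]
eef_rot: [[-0.804, 0.594, 0.002], [0.594, 0.804, -0.002], [-0.003, -0.0, -1.0]]
force: [-3.3, -3.2, 5.2]
gripper_width: 0.0129
```

Call:
move_arm(
  motion=[
    [-1,0,0,0,7],
    [-1,0,0,0,7],
    [-1,0,0,0,7],
    [-1,0,0,0,7],
    [-1,0,0,0,5.5],
    [-1,0,0,0,5],
    [-1,0,0,0,0],
    [-1,0,0,0,0],
  ],
)

```text
time: 5.05
position: [0.5033, -0.2693, 0.1552]
eef_rot: [[-0.264, 0.964, 0.001], [0.964, 0.264, -0.002], [-0.002, 0.0, -1.0]]
force: [-4.2, -5.7, 7.2]
gripper_width: 0.0129
```

```bash
python3 - <<'E'
from h import *
from bench import env,imaging
plan(REG,[0,-.055],15.3,.153)
w=imaging.capture('wrist');cv2.imwrite('pics/w3.png',w['pixels'][:,:,::-1])
E
```

```text
t 5.05 pos [ 0.5033 -0.2693  0.1552] w [ 0.5025 -0.2681] shift tool mm [ 1.4 -0.5  2.2] turn 0.02 psi 15.32 F [-4.2 -5.7  7.2] gw 0.0129 q6 -0.78
```

View pics/w3.png

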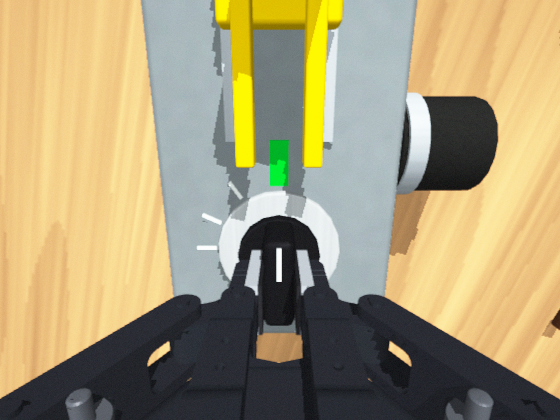

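Knob pointer (278,265) lines up with the green mark (279,162). Release and lift.

Call:
move_arm(
  motion=[
    [-0.3,0,0,0,0],
    [-0.3,0,0,0,0],
    [-0.3,0,0,0,0],
    [-0.3,0,0,-10,0],
    [-0.3,0,0,-20,0],
    [-0.3,0,0,-30,0],
    [-0.3,0,0,0,0],
    [-0.3,0,0,0,0],
  ],
)

```text
time: 5.9
position: [0.5036, -0.2682, 0.215]
eef_rot: [[-0.264, 0.964, 0.002], [0.964, 0.264, -0.001], [-0.001, 0.001, -1.0]]
force: [-0.8, 0.1, 0.5]
gripper_width: 0.03
```

```bash
python3 - <<'E'
from h import *
from bench import env,imaging
plan(REG,[0,.100],15.3,.163)
w=imaging.capture('wrist');cv2.imwrite('pics/w4.png',w['pixels'][:,:,::-1])
E
```

```text
t 5.9 pos [ 0.5036 -0.2682  0.215 ] w [ 0.4616 -0.1185] shift tool mm [155.5  -1.   51.8] turn 0.02 psi 15.32 F [-0.8  0.1  0.5] gw 0.03 q6 -0.78
```

View pics/w4.png

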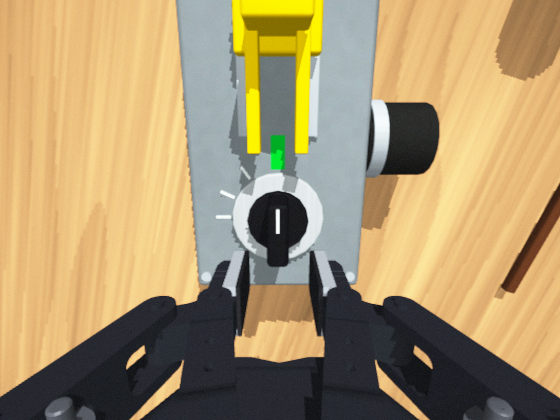

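The knob stayed at its mark: pointer at (278,222), green mark at (278,150). Next: close the fingers, pass over the fin and drop down behind it.

Call:
move_arm(
  motion=[
    [-1,20,0,0,0],
    [-1,30,0,0,0],
    [-1,30,0,0,0],
    [-1,30,0,0,0],
    [-1,30,0,0,0],
    [-1,15,-1,0,0],
    [-1,0,0,0,0],
    [-1,0,0,0,0],
  ],
)

```text
time: 6.75
position: [0.4617, -0.1192, 0.2138]
eef_rot: [[-0.265, 0.964, 0.0], [0.964, 0.265, -0.0], [-0.0, 0.0, -1.0]]
force: [0.3, 1.0, 0.4]
gripper_width: 0.0
```

Call:
move_arm(
  motion=[
    [-1,0,0,10,0],
    [-1,0,0,15,0],
    [-1,0,0,15,0],
    [-1,0,0,11,0],
    [-1,0,0,0,0],
    [-1,0,0,0,0],
    [-1,0,0,0,0],
    [-1,0,0,0,0],
  ],
)

```text
time: 7.55
position: [0.4617, -0.119, 0.1635]
eef_rot: [[-0.264, 0.964, 0.001], [0.964, 0.264, -0.0], [-0.001, 0.001, -1.0]]
force: [-0.1, -0.0, 0.1]
gripper_width: 0.0003
```

```bash
python3 - <<'E'
from h import *
from bench import env,imaging
plan(REG,[0,.017],15.3,.163)
w=imaging.capture('wrist');cv2.imwrite('pics/w5.png',w['pixels'][:,:,::-1])
E
```

```text
t 7.55 pos [ 0.4617 -0.119   0.1635] w [ 0.4835 -0.1986] shift tool mm [-82.5   0.    0.5] turn 0.01 psi 15.31 F [-0.1 -0.   0.1] gw 0.0003 q6 -0.54
```

View pics/w5.png

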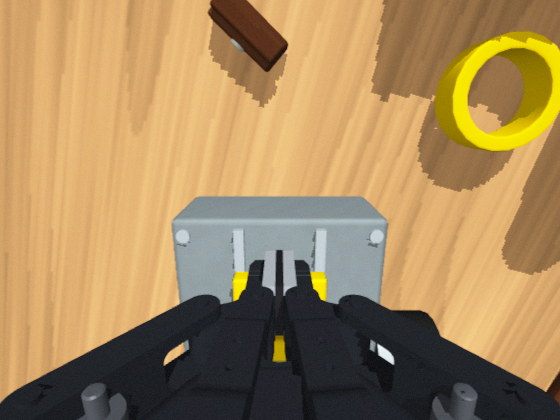

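The closed fingers are behind the fin: carriage edge at (280,285), no contact force. Push along tool −x.

Call:
move_arm(
  motion=[
    [-1,-8,0,0,0],
    [-1,-10,0,0,0],
    [-1,-10,0,0,0],
    [-1,-10,0,0,0],
    [-1,-10,0,0,0],
    [-1,-10,0,0,0],
    [-1,-10,0,0,0],
    [-1,0,0,0,0],
  ],
)

```text
time: 8.4
position: [0.4797, -0.1859, 0.1629]
eef_rot: [[-0.263, 0.965, 0.001], [0.965, 0.263, -0.001], [-0.001, 0.0, -1.0]]
force: [-0.2, 0.1, -0.7]
gripper_width: -0.0004
```

```bash
python3 - <<'E'
from h import *
plan(REG,[0,.017],15.3,.163)
E
```

```text
t 8.4 pos [ 0.4797 -0.1859  0.1629] w [ 0.4835 -0.1986] shift tool mm [-13.2   0.3  -0.1] turn -0.04 psi 15.26 F [-0.2  0.1 -0.7] gw -0.0004 q6 -0.66
```

Call:
move_arm(
  motion=[
    [-1,-3,0,0,0],
    [-1,-3,0,0,0],
    [-1,-3,0,0,0],
    [-1,-2,0,0,0],
    [-1,0,0,0,0],
    [-1,0,0,0,0],
    [-1,0,0,0,0],
    [-1,0,0,0,0],
  ],
)

```text
time: 9.2
position: [0.4819, -0.1948, 0.1627]
eef_rot: [[-0.264, 0.964, -0.001], [0.964, 0.264, 0.0], [0.001, -0.001, -1.0]]
force: [-2.4, 3.8, -1.1]
gripper_width: 0.0001
```

```bash
python3 - <<'E'
from h import *
from bench import env,imaging
plan(REG,[0,.017],15.3,.163)
s=imaging.capture('scene');im=s['pixels'][:,:,::-1]
cv2.imwrite('pics/s6.png',cv2.resize(im[120:250,110:270],None,fx=4,fy=4,interpolation=3))
E
```

```text
t 9.2 pos [ 0.4819 -0.1948  0.1627] w [ 0.4835 -0.1986] shift tool mm [-4.1  0.6 -0.3] turn 0.02 psi 15.32 F [-2.4  3.8 -1.1] gw 0.0001 q6 -0.67
```

View pics/s6.png

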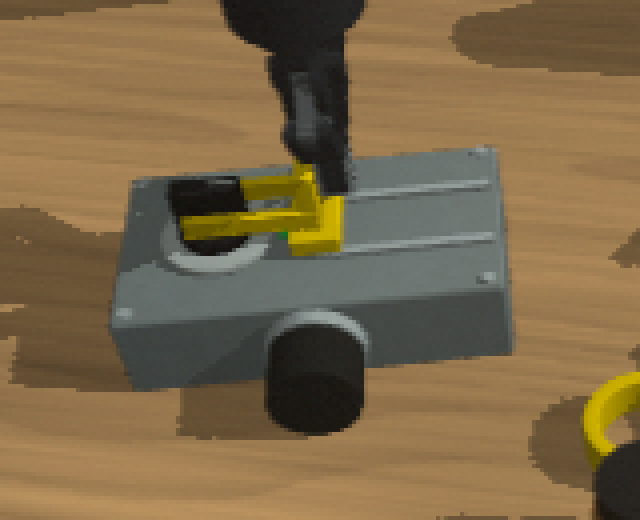

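The fork is now round the knob (tines at 185–320, 185–235 in the crop), and the force has risen to 4.5 N. I'll push on until it meets the stop.

Call:
move_arm(
  motion=[
    [-1,-2,0,0,0],
    [-1,-2,0,0,0],
    [-1,0,0,0,0],
    [-1,0,0,0,0],
    [-1,0,0,0,0],
    [-1,0,0,0,0],
    [-1,0,0,0,0],
    [-1,0,0,0,0],
  ],
)

```text
time: 10.05
position: [0.482, -0.1957, 0.1628]
eef_rot: [[-0.263, 0.965, -0.004], [0.965, 0.263, 0.006], [0.006, -0.002, -1.0]]
force: [-1.3, 23.5, 8.6]
gripper_width: -0.0001
```

```bash
python3 - <<'E'
from h import *
plan(REG,[0,.017],15.3,.163)
E
```

```text
t 10.05 pos [ 0.482  -0.1957  0.1628] w [ 0.4835 -0.1986] shift tool mm [-3.2  0.7 -0.2] turn -0.04 psi 15.26 F [-1.3 23.5  8.6] gw -0.0001 q6 -0.68
```

Call:
move_arm(
  motion=[
    [-1,5,0,0,0],
    [-1,15,0,0,0],
    [-1,10,0,-15,0],
    [-1,0,0,-30,0],
    [-1,0,0,-30,0],
    [-0.3,30,0,0,0],
    [-0.3,40,0,0,0],
    [-0.3,40,0,0,0],
  ],
)

```text
time: 10.85
position: [0.4462, -0.0631, 0.2385]
eef_rot: [[-0.263, 0.965, 0.003], [0.965, 0.263, -0.001], [-0.002, 0.002, -1.0]]
force: [1.3, 0.9, 0.5]
gripper_width: 0.0298
```

```bash
python3 - <<'E'
from h import *
from bench import env,imaging
plan(INL,[0,-.020],101.6,.25)
T=imaging.capture('top');im=T['pixels'][:,:,::-1]
cv2.imwrite('pics/t6.png',cv2.resize(im[190:305,310:460],None,fx=5,fy=5,interpolation=3))
P=cloud(T);L=loc(REG,P);z=P[...,2];A=np.dstack([L*1000,z*1000])
H,S,V=cv2.split(cv2.cvtColor(T['pixels'],cv2.COLOR_RGB2HSV))
y=(H>20)&(H<32)&(S>150)&(V>60)&(abs(L[...,0])<.05)&(abs(L[...,1])<.13)
for lo,hi in((.106,.12),(.082,.095),(.07,.08)):
    k=A[y&(z>lo)&(z<hi)]
    if len(k):print(lo,len(k),k.min(0).round(1),k.max(0).round(1),k.mean(0).round(1))
E
```

```text
t 10.85 pos [ 0.4462 -0.0631  0.2385] w [0.5503 0.1729] shift tool mm [200.4 162.5 -11.4] turn -86.37 psi 15.23 F [1.3 0.9 0.5] gw 0.0298 q6 -0.43
0.082 76 [-18.7 -68.3  85.9] [ 18.1 -47.9  94.5] [ -2.5 -58.5  90.8]
0.07 2 [-19.7 -68.7  73.1] [ 10.6 -54.6  74.1] [ -4.6 -61.7  73.6]
```

View pics/t6.png

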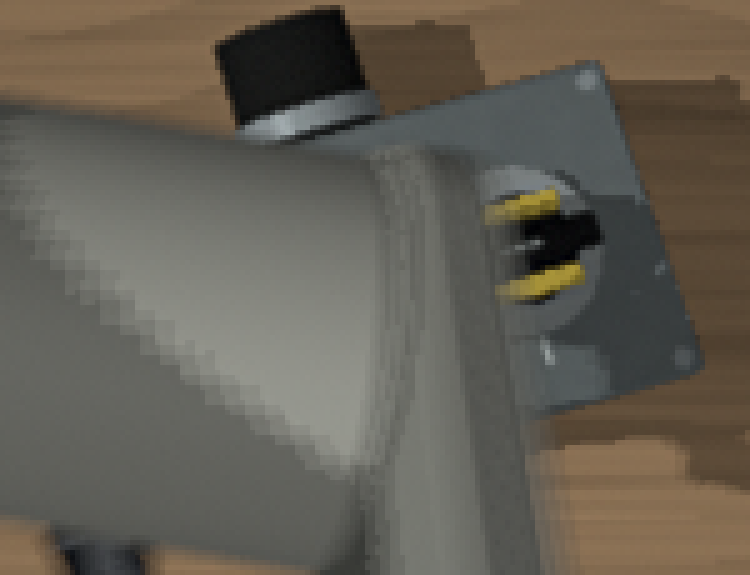

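The tines now straddle the bar, with tips at local y −68.5 mm against −4 at the start. The arm hides the fin, so I'll recheck once it is clear. Now rotate for the inlet.

Call:
move_arm(
  motion=[
    [0.3,0,0,0,-8],
    [0.3,0,0,0,-8],
    [0.3,0,0,0,-8],
    [0.3,0,0,0,-8],
    [0.3,0,0,0,-8],
    [0.3,0,0,0,-8],
    [0.3,0,0,0,-8],
    [0.3,0,0,0,-8],
  ],
)

```text
time: 11.7
position: [0.4465, -0.0639, 0.2382]
eef_rot: [[-0.984, 0.18, 0.002], [0.18, 0.984, -0.001], [-0.002, -0.001, -1.0]]
force: [0.4, -0.2, 0.9]
gripper_width: 0.0554
```

Call:
move_arm(
  motion=[
    [0.3,0,0,0,-8],
    [0.3,0,0,0,-8],
    [0.3,0,0,0,-6.4],
    [0.3,0,0,0,0],
    [0.3,0,0,0,0],
    [0.3,0,0,0,0],
    [0.3,0,0,0,0],
    [0.3,0,0,0,0],
  ],
)

```text
time: 12.5
position: [0.4463, -0.0639, 0.2379]
eef_rot: [[-0.979, -0.202, 0.0], [-0.202, 0.979, -0.0], [-0.0, -0.0, -1.0]]
force: [0.2, -0.1, -0.5]
gripper_width: 0.0553
```

```bash
python3 - <<'E'
from h import *
plan(INL,[0,-.020],101.6,.23)
E
```

```text
t 12.5 pos [ 0.4463 -0.0639  0.2379] w [0.5503 0.1729] shift tool mm [-149.8  210.9    7.9] turn 0.07 psi 101.67 F [ 0.2 -0.1 -0.5] gw 0.0553 q6 -1.94
```

Call:
move_arm(
  motion=[
    [0.3,-15,20,0,0],
    [0.3,-27,38,0,0],
    [0.3,-27,38,0,0],
    [0.3,-27,38,0,0],
    [0.3,-27,38,0,0],
    [0.3,-20,28,0,0],
    [0.3,-7,11,0,0],
    [0.3,0,0,0,0],
  ],
)

```text
time: 13.3
position: [0.5505, 0.1744, 0.2376]
eef_rot: [[-0.979, -0.205, -0.0], [-0.205, 0.979, -0.0], [0.0, -0.0, -1.0]]
force: [-0.6, -0.9, 0.5]
gripper_width: 0.0555
```

```bash
python3 - <<'E'
from h import *
from bench import env,imaging
plan(INL,[0,-.020],101.6,.15)
w=imaging.capture('wrist');cv2.imwrite('pics/w7.png',w['pixels'][:,:,::-1])
T=imaging.capture('top');im=T['pixels'][:,:,::-1]
cv2.imwrite('pics/t7.png',cv2.resize(im[190:305,310:460],None,fx=5,fy=5,interpolation=3))
P=cloud(T);L=loc(REG,P);z=P[...,2];A=np.dstack([L*1000,z*1000])
H,S,V=cv2.split(cv2.cvtColor(T['pixels'],cv2.COLOR_RGB2HSV))
y=(H>20)&(H<32)&(S>150)&(V>60)&(abs(L[...,0])<.05)&(abs(L[...,1])<.13)
for lo,hi in((.106,.12),(.082,.095),(.07,.08)):
    k=A[y&(z>lo)&(z<hi)]
    if len(k):print(lo,len(k),k.min(0).round(1),k.max(0).round(1),k.mean(0).round(1))
E
```

```text
t 13.3 pos [0.5505 0.1744 0.2376] w [0.5503 0.1729] shift tool mm [ 0.5 -1.4 87.6] turn 0.22 psi 101.82 F [-0.6 -0.9  0.5] gw 0.0555 q6 -1.49
0.106 146 [-17.9  -0.4 106.1] [ 17.8  11.7 119.8] [1.000e-01 6.300e+00 1.147e+02]
0.082 281 [-18.7 -67.7  82.1] [18.4 11.5 94.9] [ -0.7 -31.9  90.8]
0.07 245 [-26.5 -71.1  70.4] [25.8 20.6 79.9] [-1.4  6.9 76.7]
```

View pics/t7.png

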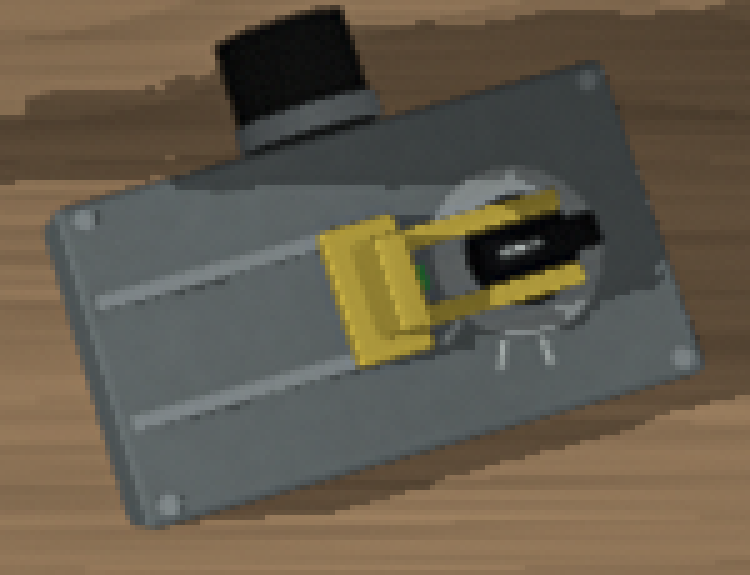

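View pics/w7.png

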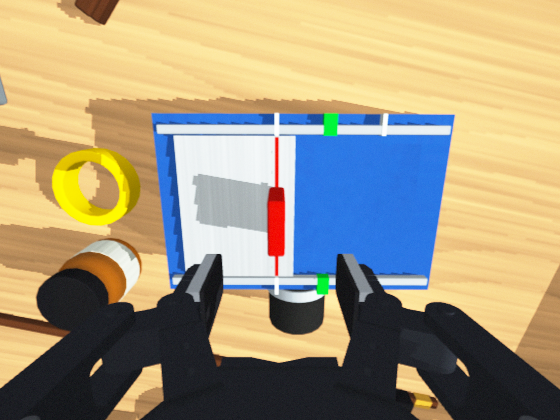

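The top view shows the fork home: fin at (390,290) in the crop, tines either side of the bar, and the fork moved 64 mm to a hard stop. The wrist view shows the red tab at (276,222), centred between the fingers. Go down and pinch.

Call:
move_arm(
  motion=[
    [0.3,0.5,-1.4,10,0],
    [0.3,0,0,15,0],
    [0.3,0,0,20,0],
    [0.3,0,0,20,0],
    [0.3,0,0,14,0],
    [0.3,0,0,0,0],
    [0.3,0,0,0,0],
    [0.3,0,0,0,0],
  ],
)

```text
time: 14.2
position: [0.5506, 0.1717, 0.1596]
eef_rot: [[-0.979, -0.203, 0.001], [-0.203, 0.979, 0.0], [-0.001, 0.0, -1.0]]
force: [0.1, -0.3, -0.1]
gripper_width: 0.0551
```

Call:
move_arm(
  motion=[
    [-1,0,0,0,0],
    [-1,0,0,0,0],
    [-1,0,0,0,0],
    [-1,0,0,0,0],
    [-1,0,0,0,0],
    [-1,0,0,0,0],
    [-1,0,0,0,0],
    [-1,0,0,0,0],
  ],
  force=40,
)

```text
time: 15.0
position: [0.5503, 0.1722, 0.1596]
eef_rot: [[-0.979, -0.203, 0.001], [-0.203, 0.979, 0.001], [-0.001, 0.001, -1.0]]
force: [-2.6, 3.8, 6.2]
gripper_width: 0.0113
```

```bash
python3 - <<'E'
from h import *
from bench import env,imaging
plan(INL,[0,.020],101.6,.158)
w=imaging.capture('wrist');cv2.imwrite('pics/w8.png',w['pixels'][:,:,::-1])
E
```

```text
t 15.0 pos [0.5503 0.1722 0.1596] w [0.5423 0.2121] shift tool mm [-0.3 40.7  1.6] turn 0.11 psi 101.71 F [-2.6  3.8  6.2] gw 0.0113 q6 -1.49
```

View pics/w8.png

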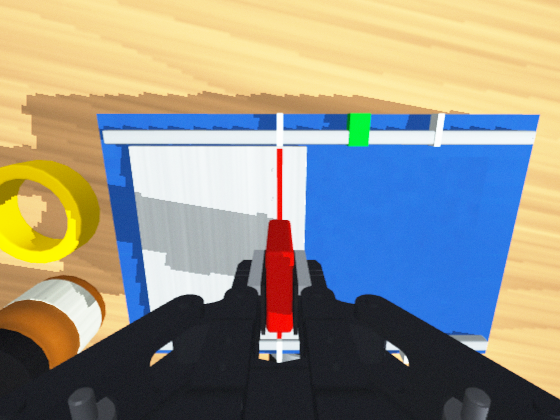

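The tab is pinched: opening 11.3 mm, red line at col 279 level with the white shut line. Slide 40 mm.

Call:
move_arm(
  motion=[
    [-1,0,4,0,0],
    [-1,0,8,0,0],
    [-1,0,8,0,0],
    [-1,0,8,0,0],
    [-1,0,8,0,0],
    [-1,0,4,0,0],
    [-1,0,1,0,0],
    [-1,0,0,0,0],
  ],
  force=60,
)

```text
time: 15.85
position: [0.5424, 0.2106, 0.1596]
eef_rot: [[-0.979, -0.204, 0.001], [-0.204, 0.979, -0.002], [-0.001, -0.002, -1.0]]
force: [0.7, -9.4, 7.3]
gripper_width: 0.0106
```

Call:
move_arm(
  motion=[
    [-1,0,0,0,0],
    [-1,0,0,0,0],
    [-1,0,0,0,0],
    [-1,0,0,0,0],
    [-1,0,0,0,0],
    [-1,0,0,0,0],
    [-1,0,0,0,0],
    [-1,0,0,0,0],
  ],
)

```text
time: 16.65
position: [0.5424, 0.2103, 0.1596]
eef_rot: [[-0.979, -0.203, 0.001], [-0.203, 0.979, -0.002], [-0.001, -0.002, -1.0]]
force: [0.5, -9.5, 7.7]
gripper_width: 0.011
```

```bash
python3 - <<'E'
from h import *
from bench import env,imaging
plan(INL,[0,.020],101.6,.158)
w=imaging.capture('wrist');cv2.imwrite('pics/w9.png',w['pixels'][:,:,::-1])
T=imaging.capture('top');cv2.imwrite('pics/t9.png',T['pixels'][:,:,::-1])
E
```

```text
t 16.65 pos [0.5424 0.2103 0.1596] w [0.5423 0.2121] shift tool mm [-0.2  1.8  1.6] turn 0.14 psi 101.74 F [ 0.5 -9.5  7.7] gw 0.011 q6 -1.42
```

View pics/w9.png

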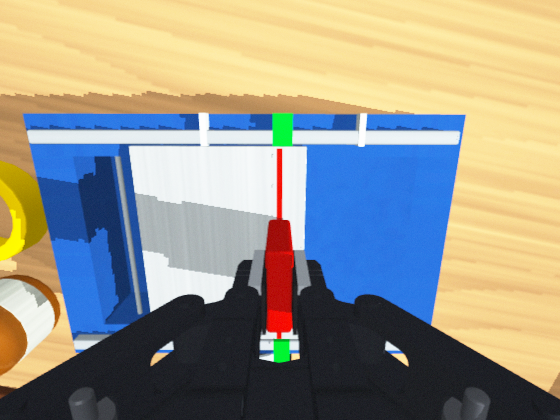

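View pics/t9.png

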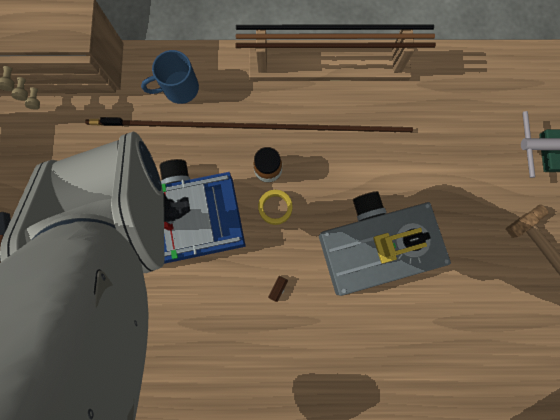

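The red line (col 279) sits within the green mark (273–293), about 2 mm short. Spring force reads 9.5 N, and the tape, frog, jar and stick are unmoved. Nudge it 2 mm.

Call:
move_arm(
  motion=[
    [-1,0,1,0,0],
    [-1,0,0.5,0,0],
    [-1,0,0,0,0],
    [-1,0,0,0,0],
    [-1,0,0,0,0],
    [-1,0,0,0,0],
    [-1,0,0,0,0],
    [-1,0,0,0,0],
  ],
)

```text
time: 17.55
position: [0.5421, 0.2118, 0.1596]
eef_rot: [[-0.979, -0.203, 0.001], [-0.203, 0.979, -0.002], [-0.001, -0.002, -1.0]]
force: [-0.0, -10.0, 7.6]
gripper_width: 0.0109
```

```bash
python3 - <<'E'
from h import *
from bench import env,imaging
plan(INL,[0,.020],101.6,.158)
w=imaging.capture('wrist');cv2.imwrite('pics/w10.png',w['pixels'][100:240,200:380,::-1])
H,S,V=cv2.split(cv2.cvtColor(w['pixels'],cv2.COLOR_RGB2HSV))
g=(H>50)&(H<75)&(S>150); r=((H<8)|(H>172))&(S>170)
print(np.nonzero(g[110:150])[1].mean(),np.nonzero(r[150:165])[1].mean())
print(env.hand_in())
E
```

```text
t 17.55 pos [0.5421 0.2118 0.1596] w [0.5423 0.2121] shift tool mm [-0.2  0.3  1.6] turn 0.14 psi 101.74 F [ -0.  -10.    7.6] gw 0.0109 q6 -1.42
279.04761904761904 279.0
the job is handed in; nothing more can be done
None
```

I turned the knob to its green mark, pushed the lock fork home over it, and handed the job in with the red tab pinched at half travel. The job took about 17.6 s of the 56 s. No verdict was reported.

- **Knob:** I turned it about 57.5° clockwise. After release, the wrist view showed the white pointer in line with the green mark.
- **Lock:** I pushed the fork with closed fingers until the force rose to 23 N at what I took for the end stop. The images put its travel at about 64 mm from where it started, with the tines either side of the bar. The start offset was not measured separately. That the fork is fully home rests on the stop force and on the fin and tine positions, so I could not read the travel directly.
- **Shutter:** The last picture put the red line at column 279.0 and the green mark's centre at 279.05. The wrist read about 10 N of spring load, as expected at half travel, with the pinch set to 60 N.
- **Other items:** The tape, frog, glue jar and bow stick looked unmoved in the last top view. I did not measure them.

No check failed. The one disagreement was that closing the fingers on the knob lifted the arm by about 3 mm, probably because the fingertips touched the disc. The force stayed at 7 N, and I gripped the tab slightly higher because of it.

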